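# Lock the free-spinning sample carousel and tighten its clamp handle

### The job

The sample carousel spins freely on its base, so its black T-shaped clamp handle just carries it round instead of tightening. Turn the carousel until one of its rim notches faces the orange lock bar, push the bar fully home into the notch so that the carousel is braced, then turn the clamp handle clockwise (seen from above) to its stop. Leave the bar home, and leave the bottles and glassware around where they stand.

Things in the scene. Friction and masses are not known exactly. Their poses are not given: they have to be found in the camera images.
- carousel_base: Fixed aluminium base on the bench: round foot, radius 112 mm, and a strip 75 mm wide along the base's -y axis to 275 mm from the axis, both 12 mm thick. Origin: on the carousel's vertical axis, at bench height; z up. On the strip, y = -108 to -195 mm, stands the lock bar's guide: two dark rails with cross strips, top 34 mm above the bench. The bar slides in it along y only.
- carousel (a joint): Angle of the carousel (white and blue disc) about its vertical axis, rad, anticlockwise from above positive, no limits. A notch lies exactly before the lock bar (on the base's -y axis) at 0 and every multiple of 1.0472. Unbraced it turns almost without friction (0.01 N m), but stops almost at once when no longer pushed and then stays.
- notch0 (a point): Mouth of one of the carousel's six radial rim notches, in the middle of its width, 100 mm from the axis, 24 mm above the bench; the others follow every 60 degrees, each with a red dot. Notches are 21 mm wide, 27 mm deep. Blue rim top 32 mm above the bench, white disc top 34 mm; six white cups, fixed to the disc behind the notches, reach up to 61 mm within 68 mm of the axis.
- post0 (a point): One of three upright steel posts fixed on the carousel's blue rim, for turning it by pushing: 14 mm in diameter (18 mm at the foot), 87 mm from the axis, top 66 mm above the bench. This point: on the post's axis, 52 mm above the bench, 30 degrees anticlockwise from notch0.
- post1 (a point): The second post, alike, 120 degrees anticlockwise from post0.
- post2 (a point): The third post, alike, 240 degrees anticlockwise from post0.
- lock_tab (a point): Centre of the upright tab at the outer end of the orange lock bar, 42 mm above the bench. Tab 44 mm wide (base x), 12 mm thick (base y), top 62 mm above the bench. Pushed along the base's +y the bar slides on 1 to 2 N. Fully home, the tab's front meets the ends of the rails and this point is 201 mm from the carousel's axis (base y = -201 mm).
- lock_nose (a point): Tip of the lock bar's pointed nose (90 degrees), 126 mm ahead of the tab's centre along base +y, 19 mm above the bench. Bar 18 mm wide, 14 mm thick, loose in its guide but held down by it. The nose draws in a notch that is up to about 7 mm off centre; otherwise the rim blocks it. Fully home it is 75 mm from the carousel's axis, 25 mm inside the rim.
- clamp_handle (a joint): Angle of the black T clamp handle relative to the carousel, rad: 0 loose, grows clockwise (seen from above), hard stop (tight) at 1.3. It resists with 0.25 N m and stays where it is left; while the carousel is free, the carousel turns with the handle instead.
- handle_hub (a point): Centre of the clamp handle, on the carousel's axis, 83 mm above the bench. The handle is a level bar 14 mm wide, from 75 to 91 mm above the bench, with a rounded end, 18 mm across, centred 56 mm to either side of this point (130 mm over all).
- handle_end (a point): Centre of one rounded end of the clamp handle, 56 mm from the axis, 83 mm above the bench; the other end lies opposite.
- by_std_1: Bystander: white screw-cap sample bottle with a red cap, 48 mm across, 106 mm tall. Origin under its centre, at bench height. Leave it where it stands.
- by_beaker_100: Bystander: glass beaker, 52 mm across, 70 mm tall. Origin under its centre, at bench height. Leave it where it stands.
- by_modifier: Bystander: white screw-cap bottle with a green cap, 40 mm across, 86 mm tall. Origin under its centre, at bench height. Leave it where it stands.
- by_petri_dish: Bystander: flat round glass dish with lid, 62 mm across, 15 mm tall. Origin under its centre, at bench height. Leave it where it stands.
Things that resemble listed ones, but are neither listed nor needed, are in the scene too. What is meant by the part that bears lock_tab is not yellow, and is the larger of those in its own colour.

How it is judged:
On the way, in this order (a step that is already met when the one before it is completed fails the run):
1. the lock bar is fully home in a notch of the carousel, the handle not yet tight (y of lock_tab in the frame of carousel_base above -0.207 m and not (value of joint clamp_handle above 1.2 rad)), for 0.2 s.
2. the clamp handle is turned clockwise to its stop with the bar still home (y of lock_tab in the frame of carousel_base above -0.207 m and value of joint clamp_handle above 1.2 rad), for 0.2 s.
At the end, for the whole second after the job is handed in: The lock bar is within 6 mm of fully home in a notch, the clamp handle is within 0.1 rad of its clockwise stop, and the carousel is at rest (all of step 2 and velocity of joint carousel between -0.05 and 0.05 rad/s); the robot touches nothing.
It fails at once if a bottle or piece of glassware standing around is shifted by more than 30 mm (distance of any of by_std_1, by_beaker_100, by_modifier, by_petri_dish from where it was at the start of the episode above 0.03 m).
It also fails if it takes over 53 s, if anything falls off the work surface, if the arm or the gripper's body presses on something with over 40 N, if the wrist force passes 120 N, or if a joint passes its speed limit or range.

### The arm

A 6-joint arm with a two-finger parallel gripper is mounted at the origin on a cart in front of the work surface, level with it; the furniture and walls round the work are solid. World frame = base frame: x ahead of the robot, y to its left, z up, the work surface at z = 0. Lengths are in m, angles in rad, forces in N, time in s.
With the tool pointing down it reaches from about 0.35 to 0.85 m from the base axis. Payload 8.1 kg.
Tool frame: the origin (TCP) lies on the centre line of the jaws, within the pads' length; the fingertips stand robot.tips_ahead ahead of it and the grasp point (between the pads) lies 8 mm behind it (robot.tips_ahead is the distance from the TCP to the fingertips, in m); z points along the fingers, y is the direction in which the jaws open and shut (so a half turn about z gives the same grasp; the last joint's range is limited). The gripper opens to 93 mm and grips with 3 to 60 N. Pads are 15 mm wide; open, the fingers measure 128 mm over their backs; the gripper's body (75 mm by 188 mm) begins 65 mm behind the grasp point.
Start: joints at [1.243, 0.13, 1.488, -0, 1.523, -0.085], TCP at [0.144, 0.582, 0.23] pointing down, gripper open.
Joint ranges: [-2.96, 2.96], [-0.89, 2.26], [0.02, 2.5], [-1.34, 4.48], [0, 2.73], [-2.66, 2.66]. Speed limits (rad/s): [2.39, 2.39, 2.79, 3.14, 3.14, 3.14].

### API

Orientations are given as a rotation vector (axis times angle).
In Python, from plant import monitor, eyes, job, robot gives the robot as it stands.
- The arm moves only by the tool servo_tool, never from a script. Its argument "plan" is a list that holds one entry, the list of rows, each a list of 7 numbers: the closure, from -1 (fully open) to 1 (shut), so that 0 is half open, then the shift along the world's x, y, z in mm, then the turn, a rotation vector about the world's x, y, z in rad. In form: [[[hand, dx, dy, dz, ax, ay, az], ...]]. A call has 1 to 12 rows; each row shifts and turns the commanded pose from where the row before left it; what a row does not reach is not made up. A row lasts 1/10 s, in which the tool goes at most 50 mm and 8.59 degrees, less where a joint would pass 70% of its speed; a pose out of reach is approached as far as the arm can. A call with a gripper value outside its range is refused whole. The fingers move at their own pace and stop on an object; "force" is the grip in N (left out, the last holds). Time passes only in rows, so rows that do not move let the fingers close. It gives the time, the measured TCP pose, the force and the opening at its end, in the units of the state.
- monitor.read_state(): the state, without advancing time (a new reading comes with each control period).
- eyes.read_camera(name): name is "scene" or "top"; returns the picture (384x512x3 uint8, red, green, blue); there is no depth.
- eyes.camera_info(name): a dict with "mtx" (3x3 intrinsics, pixels), "R" (3x3) and "t" (3): a world point X has camera coordinates R X + t. Camera axes: x right, y down, z forward; pixel columns grow to the right and rows downward; lengths in m; the calibration is good to about 2 mm. A picture is of the moment at which its call begins. camera_info takes no time and is no camera call.
- job.close_job(): hands the job in, once; it reports no verdict.
The state is a dict: "t": time; "q": joint angles; "dq": joint speeds; "joint_torque": joint torques, N m; "tool_pos": TCP position; "orientation": TCP orientation; "force": force on the tool from outside, world axes, zero at the start; "wrist_torque": the same for the moment, N m; "opening": finger opening in m.
Only numpy, scipy, OpenCV 4.12 (cv2) and the standard library are available. Lean on these libraries where they do the work, as an engineer would, in place of code of your own. Each camera call takes 0.05 s, during which the arm holds its last target. There are 200 camera calls.

## Working session

There is one attempt and no reset: what is moved stays moved. The work goes in short steps, Python scripts to look and compute and a tool call to move; the robot and the scene stay as the last step left them, time stands still between calls to the robot, and variables do not carry over. Pictures are saved under pics/ and viewed, about 8 in all and at most 12, crops included, and the job is handed in when it is done.

Besides the shell and the picture viewer there is one more tool, called in YAML: its name, and indented under it one key for each argument. servo_tool: Moves the arm, as the interface text tells. Its arguments: {"type":"object","properties":{"plan":{"type":"array"},"force":{"type":"number"}},"required":["plan"]}

```bash
ls; mkdir -p pics; python3 - <<'E'
from plant import monitor, eyes, job, robot
import cv2, numpy as np
s=monitor.read_state(); print({k:np.round(v,3).tolist() for k,v in s.items()}, robot.tips_ahead)
for n in("scene","top"):
    im=eyes.read_camera(n); cv2.imwrite(f"pics/{n}0.png",im[:,:,::-1]); c=eyes.camera_info(n)
    print(n,np.round(c["mtx"],1).tolist(),np.round(c["R"],3).tolist(),np.round(c["t"],3).tolist())
a=cv2.imread("pics/top0.png");cv2.imwrite("pics/top0b.png",cv2.resize(a,(800,600),interpolation=cv2.INTER_CUBIC))
a=cv2.imread("pics/scene0.png");cv2.imwrite("pics/scene0b.png",cv2.resize(a,(800,600),interpolation=cv2.INTER_CUBIC))
E
```

```text
pics
{'t': 0.0, 'q': [1.243, 0.131, 1.489, -0.0, 1.523, -0.085], 'dq': [0.0, -0.0, -0.001, 0.001, -0.001, -0.002], 'joint_torque': [-0.0, -55.985, -49.175, 0.077, 0.036, -0.0], 'tool_pos': [0.144, 0.582, 0.229], 'orientation': [-0.38, -3.118, 0.003], 'force': [-0.902, 0.835, -0.658], 'wrist_torque': [0.024, 0.005, -0.032], 'opening': 0.093} 0.011
scene [[372.7, 0.0, 255.7], [0.0, 372.7, 191.8], [0.0, 0.0, 1.0]] [[0.787, -0.617, 0.013], [-0.242, -0.328, -0.913], [0.568, 0.715, -0.407]] [-0.466, 0.196, 0.887]
top [[443.6, 0.0, 259.0], [0.0, 443.6, 186.7], [0.0, 0.0, 1.0]] [[0.005, -1.0, 0.009], [-0.984, -0.007, -0.176], [0.176, -0.008, -0.984]] [-0.013, 0.575, 1.304]
```

View pics/top0b.png

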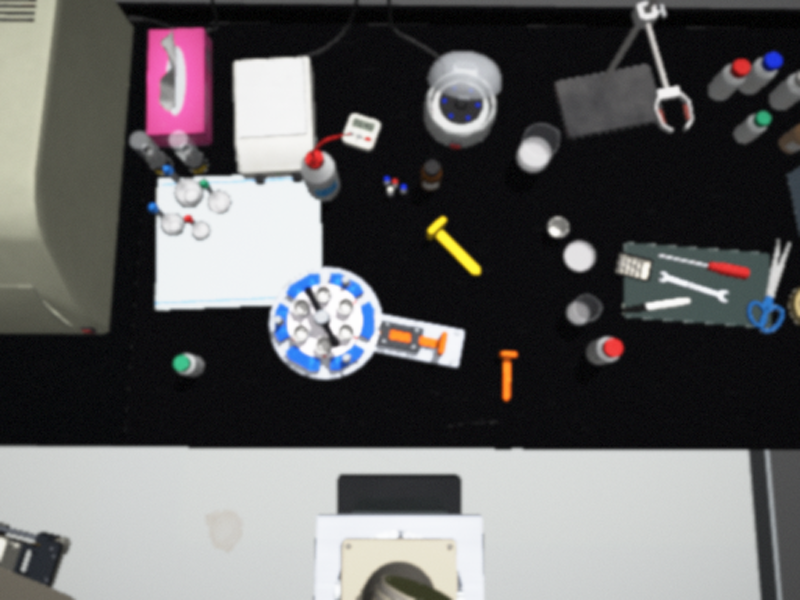

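View pics/scene0b.png

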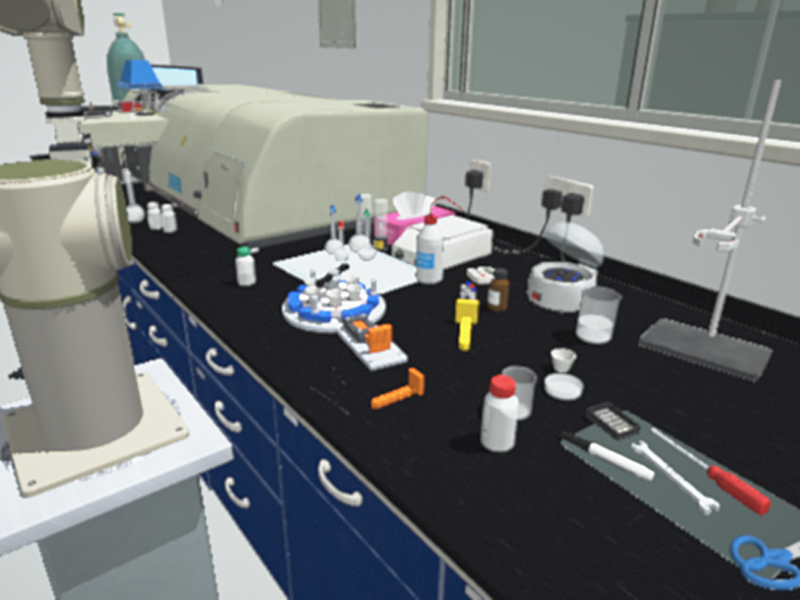

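The top view (800x600) shows the carousel at (327,322) with its strip running to (465,345). Three things could be taken for the lock bar:
- The orange bar in the guide, with its tab at (438,343).
- A smaller loose orange T at (508,375).
- A yellow T at (455,247).

I choose the one in the guide, because it is orange and larger. I'll check this in a close crop.

```bash
cat > h.py <<'E'
from plant import monitor, eyes, job, robot
import cv2, numpy as np
def ray(n,uv,z):
    "pixel (u,v) -> world point on plane z"
    c=eyes.camera_info(n);R=np.array(c["R"]);t=np.array(c["t"])
    o=-R.T@t; d=R.T@np.linalg.solve(np.array(c["mtx"]),[uv[0],uv[1],1]); return o+d*(z-o[2])/d[2]
def pix(n,X):
    c=eyes.camera_info(n);p=np.array(c["mtx"])@(np.array(c["R"])@np.array(X)+np.array(c["t"]));return p[:2]/p[2]
def crop(src,u0,v0,w,h,k,out):
    a=cv2.imread(src)[v0:v0+h,u0:u0+w]; cv2.imwrite(out,cv2.resize(a,None,fx=k,fy=k,interpolation=cv2.INTER_CUBIC))
def blobs(n,img,lo,hi,z,amin=4):
    m=cv2.inRange(cv2.cvtColor(img,cv2.COLOR_BGR2HSV),lo,hi)
    N,L,S,C=cv2.connectedComponentsWithStats(m)
    for i in range(1,N):
        if S[i,4]>=amin: print(n,S[i].tolist(),np.round(C[i],1),np.round(ray(n,C[i],z),4))
    return m
E
python3 - <<'E'
from h import *
crop("pics/top0.png",165,162,140,90,5,"pics/c1.png")
a=cv2.imread("pics/top0.png")
print("orange");blobs("top",a,(5,150,120),(18,255,255),.062)
print("blue z32");m=blobs("top",a,(100,120,80),(125,255,255),.032,20)
print("red");blobs("top",a[:],(0,120,90),(4,255,255),.034,1)
m[:, :160]=0;m[:, 260:]=0;m[:150]=0;m[260:]=0
p=np.argwhere(m)[:,::-1]; P=np.array([ray("top",q,.032)[:2] for q in p])
# circle centre: fit using hull
h=cv2.convexHull(P.astype(np.float32))[:,0]; A=np.c_[2*h,np.ones(len(h))];x=np.linalg.lstsq(A,(h**2).sum(1),rcond=None)[0]
print("circ",x[:2],np.sqrt(x[2]+x[:2]@x[:2]))
E
```

```text
orange
top [249, 211, 14, 9, 95] [255.6 214.6] [0.4883 0.0007 0.062 ]
top [268, 213, 17, 14, 105] [277.1 219.2] [ 0.4749 -0.0637  0.062 ]
top [320, 224, 12, 33, 225] [324.2 238.3] [ 0.419  -0.2036  0.062 ]
blue z32
top [488, 32, 14, 13, 131] [494.2  38.4] [ 1.0834 -0.786   0.032 ]
top [103, 105, 9, 7, 42] [107.1 108. ] [0.8303 0.4766 0.032 ]
top [256, 117, 5, 5, 21] [258.1 119. ] [ 0.7978 -0.0054  0.032 ]
top [203, 118, 12, 7, 41] [208.7 121.7] [0.7873 0.1516 0.032 ]
top [94, 129, 7, 8, 39] [ 97.1 132.3] [0.7494 0.5027 0.032 ]
top [211, 175, 21, 15, 118] [221.4 182. ] [0.5928 0.1074 0.032 ]
top [184, 176, 20, 15, 145] [193.5 182.1] [0.5917 0.1938 0.032 ]
top [478, 190, 25, 24, 333] [489.7 200.9] [ 0.539  -0.7237  0.032 ]
top [176, 195, 9, 24, 124] [180.  207.1] [0.5134 0.2327 0.032 ]
top [231, 194, 8, 23, 142] [235.  205.2] [0.5204 0.0642 0.032 ]
top [184, 221, 21, 17, 182] [193.9 229.7] [0.4444 0.1879 0.032 ]
top [222, 221, 10, 12, 64] [226.8 226. ] [0.4563 0.0882 0.032 ]
top [211, 228, 11, 9, 72] [215.4 232.3] [0.4369 0.1226 0.032 ]
red
top [468, 37, 13, 12, 115] [474.2  42.3] [ 1.0677 -0.7173  0.034 ]
top [437, 68, 3, 8, 12] [438.4  71.1] [ 0.9652 -0.5918  0.034 ]
top [195, 85, 24, 23, 157] [203.6  97.4] [0.8679 0.1698 0.034 ]
top [252, 114, 3, 4, 9] [252.9 115.3] [0.8091 0.0114 0.034 ]
top [118, 138, 5, 4, 16] [120.  139.6] [0.7256 0.4286 0.034 ]
top [453, 167, 27, 12, 191] [466.8 172.3] [ 0.6288 -0.6585  0.034 ]
top [53, 211, 3, 1, 3] [ 54. 211.] [0.4986 0.6156 0.034 ]
top [386, 216, 14, 12, 128] [392.4 221.9] [ 0.4718 -0.418   0.034 ]
circ [0.51887377 0.1494615 ] 0.09735967009945512
```

View pics/c1.png

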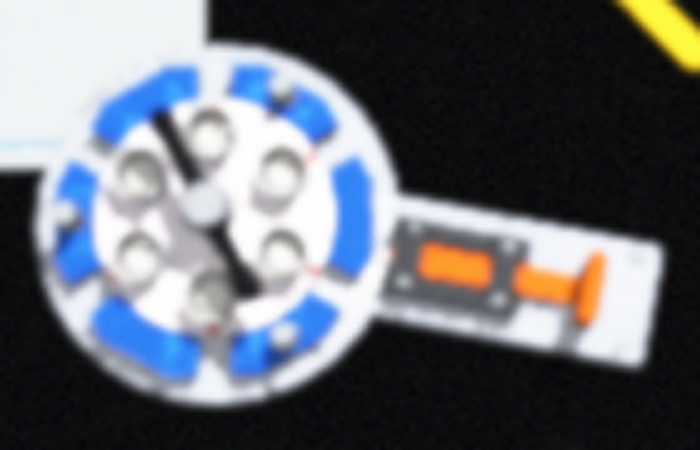

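The crop confirms the choice: the orange bar with its large tab (crop 592,285) runs in the dark guide on the base strip. The nearest notches are at crop (345,290) and (345,150). The posts are at (283,90), (65,213) and (285,335), and the handle runs from (160,118) to (248,290). Next I'll work out the geometry.

```bash
python3 - <<'E'
from h import *
g=lambda p,z:ray("top",(165+p[0]/5-.4,162+p[1]/5-.4),z)[:2]   # crop px -> world
a=cv2.imread("pics/top0.png"); hsv=cv2.cvtColor(a,cv2.COLOR_BGR2HSV)
m=cv2.inRange(hsv,(100,120,80),(125,255,255)); m[:,:170]=0;m[:,250:]=0;m[:160]=0;m[255:]=0
P=np.array([ray("top",q,.032)[:2] for q in np.argwhere(m)[:,::-1]])
h=cv2.convexHull(P.astype(np.float32))[:,0];A=np.c_[2*h,np.ones(len(h))];c=np.linalg.lstsq(A,(h**2).sum(1),rcond=None)[0][:2]
print("rim centre",c,"foot centre",(g((35,0),.012)),"hub",g((205,205),.091))
# outer foot circle extents in crop: left 35,right~395, top 42,bottom 405
print("foot c",(g((35,222),.012)+g((398,222),.012))/2,(g((215,42),.012)+g((215,406),.012))/2)
e=[g(p,.012) for p in((663,243),(640,367),(400,195),(380,318))]
d=(e[0]+e[1])/2-c; print("strip end",np.linalg.norm(d),"ang",np.degrees(np.arctan2(d[1],d[0])),[np.degrees(np.arctan2(*(x-y)[::-1])) for x,y in((e[0],e[2]),(e[1],e[3]))])
tab=g((596,285),.062);print("tab",tab,np.linalg.norm(tab-c),np.degrees(np.arctan2(*(tab-c)[::-1])))
q=P-c; an=np.degrees(np.arctan2(q[:,1],q[:,0]))%60; r=np.hypot(*q.T)
H=np.histogram(an[(r>.08)],bins=30,range=(0,60))[0];print("blue angle mod60, 2deg bins",H.tolist())
for p in((283,88),(64,211),(286,333)):
    w=g(p,.066)-c;print("post",w+c,np.linalg.norm(w),np.degrees(np.arctan2(w[1],w[0])))
E1,E2=g((160,118),.088),g((248,290),.088);w=E2-E1;print("handle ends",E1,E2,np.linalg.norm(w),np.degrees(np.arctan2(w[1],w[0])),(E1+E2)/2)
E
```

```text
rim centre [0.51887377 0.1494615 ] foot centre [0.66116863 0.26804549] hub [0.51951134 0.14795647]
foot c [0.5200592  0.14934731] [0.52046191 0.15037866]
strip end 0.2752889606374462 ang -100.1931018852833 [np.float64(-100.0524792501172), np.float64(-100.30862781410342)]
tab [ 0.47687075 -0.08381674] 0.23702951086675533 -100.20705095177541
blue angle mod60, 2deg bins [0, 0, 0, 0, 20, 28, 33, 36, 34, 39, 35, 31, 31, 24, 19, 18, 17, 28, 25, 27, 36, 37, 33, 39, 36, 35, 26, 8, 0, 0]
post [0.59486459 0.10551419] 0.08778365495519842 -30.041822027759487
post [0.51885771 0.23503458] 0.08557308436227729 90.01075558569018
post [0.44668333 0.10070353] 0.08711371653461054 -145.96461622428453
handle ends [0.57187687 0.17636513] [0.46986254 0.12180112] 0.11568991504442883 -151.85917962242408 [0.52086971 0.14908312]
```

Geometry:
- **Axis:** about (0.520, 0.149).
- **Lock bar direction:** -100.2°.
- **Notches:** about 1.5° mod 60, so the notch at -118.5° needs +18.3° (anticlockwise).
- **Plan:** straddle and grip post0 at about (0.596, 0.1065), with the jaws tangential.

The strip end (275 mm), post radii (87 mm), handle length and tab distance all agree with the given sizes.

servo_tool:
  plan:
    - [[0,35,-37,0,0,0,-0.021],[0,35,-37,0,0,0,-0.021],[0,35,-37,0,0,0,-0.021],[0,35,-37,0,0,0,-0.021],[0,35,-37,0,0,0,-0.021],[0,35,-37,0,0,0,-0.021],[0,35,-37,0,0,0,-0.021],[0,35,-37,0,0,0,-0.021],[0,35,-37,0,0,0,-0.021],[0,35,-37,0,0,0,-0.021],[0,35,-37,0,0,0,-0.021],[0,35,-37,0,0,0,-0.021]]
  force: 8

```text
t: 1.3
tool_pos: [0.5575, 0.1447, 0.2293]
orientation: [-0.771, -3.045, 0.0]
force: [0.8, 0.2, 0.3]
opening: 0.0464
```

servo_tool:
  plan:
    - [[0,16,-16,0,0,0,0],[0,16,-15.5,0,0,0,0],[0,0,0,-30,0,0,0],[0,0,0,-30,0,0,0],[0,0,0,-30,0,0,0],[0,0,0,-30,0,0,0],[0,0,0,-20,0,0,0],[0,0,0,-15,0,0,0],[0,0,0,-10,0,0,0],[0,0,0,-9,0,0,0],[0,0,0,0,0,0,0]]

```text
t: 2.4
tool_pos: [0.5881, 0.115, 0.0548]
orientation: [-0.769, -3.045, 0.001]
force: [-0.6, -0.3, -1.5]
opening: 0.0468
```

servo_tool:
  plan:
    - [[0.9,0,0,0,0,0,0],[0.9,0,0,0,0,0,0],[0.9,0,0,0,0,0,0],[0.9,0,0,0,0,0,0],[0.9,0,0,0,0,0,0]]

```text
t: 2.9
tool_pos: [0.5887, 0.1151, 0.056]
orientation: [0.769, 3.045, 0.0]
force: [0.7, 2.5, -0.3]
opening: 0.011
```

The tool stopped short: r is 76 mm instead of 87, so the pads caught only the inner edge of the post. I'll open, move outward and grip again.

servo_tool:
  plan:
    - [[0.2,0,0,0,0,0,0],[0.2,0,0,0,0,0,0],[0.2,8,-7,0,0,0,0],[0.2,0,0,0,0,0,0],[0.9,0,0,0,0,0,0],[0.9,0,0,0,0,0,0],[0.9,0,0,0,0,0,0],[0.9,0,0,0,0,0,0],[0.9,0,0,0,0,0,0]]

```text
t: 3.8
tool_pos: [0.5965, 0.1081, 0.0556]
orientation: [-0.769, -3.046, 0.0]
force: [0.2, -0.1, -1.2]
opening: 0.0135
```

servo_tool:
  plan:
    - [[0.9,3,6,0,0,0,0.079],[0.9,2.5,6.5,0,0,0,0.079],[0.9,2,6.5,0,0,0,0.079],[0.9,1.5,6.5,0,0,0,0.079],[0.9,0,0,0,0,0,0],[0.9,0,0,0,0,0,0]]

```text
t: 4.4
tool_pos: [0.6056, 0.1335, 0.0556]
orientation: [0.284, 3.129, -0.0]
force: [2.4, -0.6, -1.0]
opening: 0.0136
```

servo_tool:
  plan:
    - [[0,0,0,0,0,0,0],[0,0,0,0,0,0,0],[0,0,0,10,0,0,0],[0,0,0,30,0,0,0],[0,0,0,40,0,0,0],[0,-25,-40,20,0,0,0],[0,-25,-40,0,0,0,0],[0,-25,-40,0,0,0,0],[0,-25,-40,0,0,0,0],[0,-28,-40,0,0,0,0],[0,0,-17,0,0,0,0],[0,0,0,0,0,0,0]]

```text
t: 5.6
tool_pos: [0.4778, -0.0848, 0.1563]
orientation: [0.287, 3.127, -0.001]
force: [-0.1, -0.3, 0.1]
opening: 0.0468
```

```bash
python3 - <<'E'
from h import *
im=eyes.read_camera("top")[:,:,::-1].copy(); cv2.imwrite("pics/top1.png",im)
im2=eyes.read_camera("scene")[:,:,::-1].copy(); cv2.imwrite("pics/scene1.png",im2)
a=cv2.resize(im[150:265,160:320],None,fx=4,fy=4,interpolation=cv2.INTER_CUBIC)
cv2.imwrite("pics/c2.png",a); print(monitor.read_state()["tool_pos"])
c=np.array([.520,.1493])
hsv=cv2.cvtColor(im,cv2.COLOR_BGR2HSV);m=cv2.inRange(hsv,(100,120,80),(125,255,255)); m[:,:170]=0;m[:,250:]=0;m[:160]=0;m[255:]=0
q=np.array([ray("top",p,.032)[:2] for p in np.argwhere(m)[:,::-1]])-c
an=np.degrees(np.arctan2(q[:,1],q[:,0]));r=np.hypot(*q.T);k=(r>.08)&((an>0)|(an<-130))
print(np.histogram(an[k]%60,bins=30,range=(0,60))[0].tolist(), "want gap at",-100.2%60)
E
```

```text
[ 0.4784916  -0.08257873  0.15597737]
[25, 26, 23, 23, 24, 18, 5, 0, 0, 0, 0, 0, 1, 13, 19, 25, 25, 25, 29, 23, 23, 14, 16, 11, 11, 13, 14, 16, 17, 18] want gap at 19.799999999999997
```

View pics/c2.png

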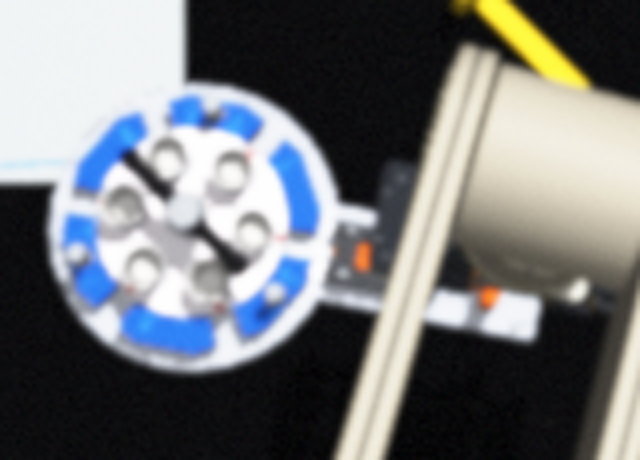

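The picture shows a notch at crop (305,240) in line with the guide. The measured gap is at about 19° against the wanted 19.8° (±4° allowed). Now I'll descend over the tab and grip it.

servo_tool:
  plan:
    - [[0,0,-1,-30,0,0,0],[0,0,0,-30,0,0,0],[0,0,0,-20,0,0,0],[0,0,0,-15,0,0,0],[0,0,0,-8,0,0,0],[0.9,0,0,0,0,0,0],[0.9,0,0,0,0,0,0],[0.9,0,0,0,0,0,0],[0.9,0,0,0,0,0,0],[0.9,0,0,0,0,0,0],[0.9,0,0,0,0,0,0]]
  force: 15

```text
t: 6.8
tool_pos: [0.4788, -0.0836, 0.0529]
orientation: [0.281, 3.128, 0.0]
force: [-0.4, 1.6, 5.0]
opening: 0.012
```

servo_tool:
  plan:
    - [[0.9,1,5.5,0,0,0,0],[0.9,1,5.5,0,0,0,0],[0.9,1,5.5,0,0,0,0],[0.9,1,5.5,0,0,0,0],[0.9,1,5.5,0,0,0,0],[0.9,1,5,0,0,0,0],[0.9,0,0,0,0,0,0],[0.9,0,0,0,0,0,0]]

```text
t: 7.6
tool_pos: [0.485, -0.0506, 0.0529]
orientation: [0.28, 3.128, -0.0]
force: [1.0, 1.0, 5.2]
opening: 0.0115
```

servo_tool:
  plan:
    - [[0.9,0.3,1.5,0,0,0,0],[0.9,0.3,1.5,0,0,0,0],[0.9,0.2,1,0,0,0,0],[0.9,0,0,0,0,0,0],[0.9,0,0,0,0,0,0]]

```text
t: 8.1
tool_pos: [0.4855, -0.0484, 0.0529]
orientation: [0.281, 3.128, -0.004]
force: [-2.1, -8.6, 6.3]
opening: 0.012
```

The force rises at r = 0.2007 m, so the bar is home (0.201 expected). I'll release, rise, move over towards the near handle end and turn, then measure the handle angle.

servo_tool:
  plan:
    - [[0.3,0,0,0,0,0,0],[0.1,0,0,0,0,0,0],[0.1,0,0,15,0,0,0],[0.1,0,0,40,0,0,0],[0.1,0,0,42,0,0,0],[0.1,0,0,0,0,0,0.14],[0.1,0,0,0,0,0,0.14],[0.1,0,0,0,0,0,0.14],[0.1,0,0,0,0,0,0.14],[0.1,0,0,0,0,0,0.14],[0.1,0,0,0,0,0,0.14],[0.1,0,0,0,0,0,0.14]]

```text
t: 9.3
tool_pos: [0.4846, -0.0464, 0.1486]
orientation: [1.234, -2.889, -0.002]
force: [0.5, 0.2, -1.0]
opening: 0.0418
```

```bash
python3 - <<'E'
from h import *
im=eyes.read_camera("top")[:,:,::-1].copy(); cv2.imwrite("pics/top2.png",im)
crop("pics/top2.png",160,150,160,115,5,"pics/c3.png"); s=monitor.read_state();print(s["tool_pos"],s["orientation"],s["q"])
E
```

```text
[ 0.48462973 -0.04646893  0.148665  ] [ 1.24649363e+00 -2.88312296e+00 -1.31949201e-03] [-2.01236379e-01 -1.24974903e-01  1.89366641e+00  3.81318434e-04
  1.37383338e+00 -2.58825244e+00]
```

View pics/c3.png

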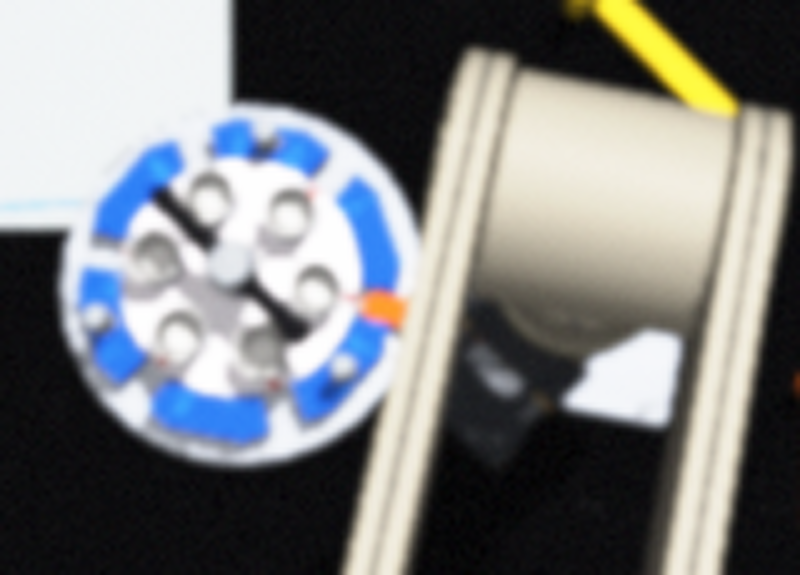

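The picture shows the orange nose in the notch at crop (380,308) and the handle running from (160,190) to (305,330), about -134°. Next I'll go over the near handle end, straddle it and grip it.

servo_tool:
  plan:
    - [[0.1,0,25,0,0,0,0],[0.1,0,35,0,0,0,0],[0.1,-1,37,0,0,0,0],[0.1,0,35,0,0,0,0],[0.1,0,25,0,0,0,0],[0.1,0,0,0,0,0,0],[0.1,0,0,-30,0,0,0],[0.1,0,0,-24,0,0,0],[0.1,0,0,-12,0,0,0],[0.1,0,0,0,0,0,0]]

```text
t: 10.35
tool_pos: [0.4822, 0.1093, 0.081]
orientation: [1.221, -2.89, -0.002]
force: [-0.3, -0.1, 0.8]
opening: 0.0415
```

servo_tool:
  plan:
    - [[0.9,0,0,0,0,0,0],[0.9,0,0,0,0,0,0],[0.9,0,0,0,0,0,0],[0.9,0,0,0,0,0,0],[0.9,0,0,0,0,0,0]]
  force: 10

```text
t: 10.85
tool_pos: [0.4847, 0.1101, 0.0842]
orientation: [-1.224, 2.891, -0.001]
force: [-0.7, -0.1, 5.9]
opening: 0.0177
```

servo_tool:
  plan:
    - [[0.9,-4.7,4.9,0,0,0,-0.13],[0.9,-4.2,5.5,0,0,0,-0.13],[0.9,-3.3,5.9,0,0,0,-0.13],[0.9,-2.6,6.5,0,0,0,-0.13],[0.9,-1.7,6.5,0,0,0,-0.13]]

```text
t: 11.35
tool_pos: [0.4687, 0.1392, 0.0842]
orientation: [-0.229, 3.13, -0.001]
force: [3.7, -2.2, 2.3]
opening: 0.0175
```

servo_tool:
  plan:
    - [[0.9,-0.8,6.8,0,0,0,-0.13],[0.9,0.1,6.8,0,0,0,-0.13],[0.9,0.9,6.9,0,0,0,-0.13],[0.9,1.7,6.6,0,0,0,-0.13],[0.9,2.5,6,0,0,0,-0.12],[0.9,0,0,0,0,0,0],[0.9,0,0,0,0,0,0]]

```text
t: 12.05
tool_pos: [0.4729, 0.1726, 0.0842]
orientation: [0.754, 3.047, 0.002]
force: [1.9, -0.6, 5.6]
opening: 0.0179
```

servo_tool:
  plan:
    - [[0.9,1.2,2.4,0,0,0,-0.05],[0.9,1.3,2.4,0,0,0,-0.05],[0.9,0,0,0,0,0,0],[0.9,0,0,0,0,0,0]]

```text
t: 12.45
tool_pos: [0.474, 0.174, 0.0837]
orientation: [0.907, 3.008, -0.009]
force: [-5.2, -17.0, 13.0]
opening: 0.0176
```

The force rose to about 18 N against the stop. I'll release, rise clear and check.

servo_tool:
  plan:
    - [[0.3,0,0,0,0,0,0],[0.1,-1,-2,0,0,0,0],[0.1,0,0,0,0,0,0],[0.1,0,0,20,0,0,0],[0.1,0,0,40,0,0,0],[0.1,0,0,40,0,0,0],[0.1,-10,40,0,0,0,0],[0.1,-10,40,0,0,0,0],[0.1,-10,40,0,0,0,0],[0.1,-10,40,0,0,0,0],[0.1,-10,40,0,0,0,0],[0.1,0,0,0,0,0,0]]

```text
t: 13.65
tool_pos: [0.4212, 0.3795, 0.1828]
orientation: [-0.903, -3.008, -0.002]
force: [0.8, -0.6, -0.5]
opening: 0.0418
```

```bash
python3 - <<'E'
from h import *
im=eyes.read_camera("top")[:,:,::-1].copy(); cv2.imwrite("pics/top3.png",im)
crop("pics/top3.png",160,150,160,115,5,"pics/c4.png"); s=monitor.read_state();print(s["tool_pos"],s["force"])
m=blobs("top",im,(5,150,120),(18,255,255),.062)
a0=cv2.imread("pics/top0.png")
E
```

```text
[0.42198675 0.37733627 0.18267839] [-0.11043708 -0.94776103  0.17167287]
top [233, 210, 11, 6, 44] [238.8 212.1] [0.4955 0.0511 0.062 ]
top [249, 211, 14, 9, 95] [255.6 214.7] [0.4881 0.0006 0.062 ]
top [269, 211, 5, 13, 52] [271.  217.2] [ 0.4809 -0.0454  0.062 ]
top [320, 224, 12, 33, 225] [324.2 238.3] [ 0.419  -0.2036  0.062 ]
```

View pics/c4.png

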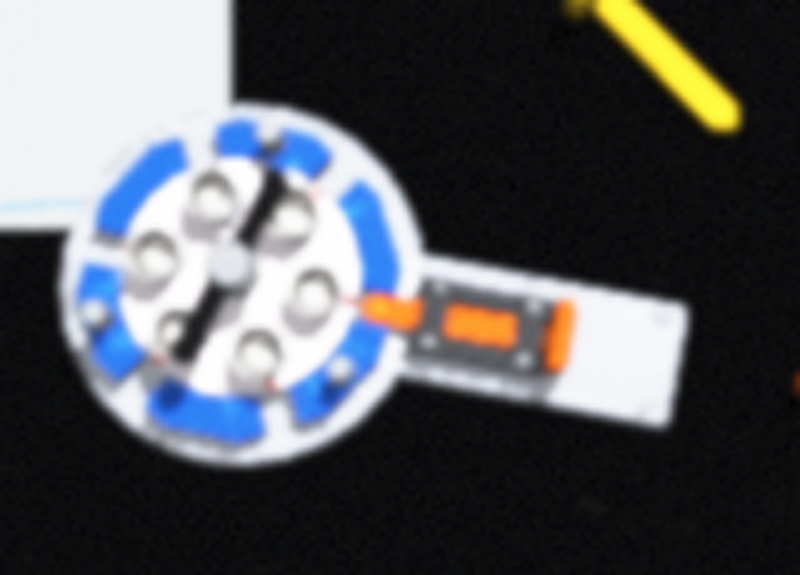

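The picture shows the tab tight against the rails at crop (562,335), the nose in the notch at (385,308), and the handle running from (270,180) to (180,355), which is about 73° clockwise of its start. Handing in.

```bash
python3 - <<'E'
from h import *
print(job.close_job(), monitor.read_state()["t"])
E
```

```text
the job is handed in; nothing more can be done
the job is handed in; nothing more can be done
```

The carousel is braced with the lock bar fully home, and the clamp handle is turned clockwise to its stop. I handed the job in at about 14 s on the robot's clock, within the 53 s limit; the hand-in reports no verdict.

- **Carousel:** I gripped a steel post and turned the carousel about 18° anticlockwise. A notch then faced the bar to within about 1°.
- **Lock bar:** I gripped the orange tab and pushed it in until the force rose to about 9 N. At that point the tab was 200.7 mm from the axis, against 201 mm expected.
- **Handle:** I gripped one end and turned it clockwise until about 18 N showed the stop. The last picture gives about 73° (1.28 rad), against the 1.3 rad stop and the 1.2 rad needed.
- **Last checks:** The final picture shows the tab against the rails, at about 199 mm from the axis, and the nose in the notch. The arm stands clear with the force near zero.

My first grip on the post landed 11 mm too far in, so I reopened and gripped again. The two readings of the tab's distance (200.7 and 199 mm) differ by about 2 mm, which is within the calibration. I did not re-measure the bottles and glassware; I kept the arm above them while moving and felt no unexpected contact.

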